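# Load the jar carrier and hold it home on the shaker

### The job

Stand the two amber jars in the two end cells of the blue carrier on the shaker, one jar to a cell and the middle cell left empty for balance, setting them down rather than dropping them. Then push the carrier (its near ledge is there for the fingers) flat against the shaker's steel fence and press it down onto the platform in one firm diagonal push (about 15 N towards the fence and 10 N down), and finish while holding that push, so that it can be clamped; do not let go. Leave the beaker, the tip box and the wash bottle where they are.

Things in the scene. Friction and masses are not known exactly. Their poses are not given: they have to be found in the camera images.
- shaker: Low white laboratory shaker, heavy and fixed, standing still; it is 270 x 300 mm over its flat aluminium platform. Origin: on the bench, under the centre of the platform; z up, x from the control panel (robot's side) towards the fence, y along the fence. It stands turned by up to 0.3 rad either way. The platform's top is level, 65 mm above the origin.
- platform: The shaker's fixed aluminium platform, a plain slab 270 (x) x 300 (y) x 8 mm; origin at the centre of its underside, 57 mm above the bench; axes as the shaker's.
- fence: Straight steel stop rail, fixed along the platform's far edge, 15 mm thick (x), 300 mm long (y), 28 mm high; origin at the centre of its underside, on the platform's top. Its flat inner face, looking to -x, lies 7.5 mm to -x of the origin (120 mm to +x of the shaker's origin). Axes as the shaker's.
- carrier: Loose blue plastic carrier, about 0.4 kg, on the platform 15 to 70 mm short of the fence, up to 0.16 rad askew to it. Three open cells in a row along y; row 64 (x) x 190 (y) x 36 mm high, walls 5 mm, floor 6 mm thick. Face x = +32 mm goes to the fence; home, the origin is 88 mm to +x of the shaker's. Origin: centre of the row's underside; z up. It slides when its wall is pushed.
- cell_left (a point): Centre of the floor of the carrier's end cell on its +y side: carrier x = 0, y = +61.7, z = 6 mm. The cell is 54 (x) by 57 (y) mm inside, its walls rise 30 mm above this point.
- cell_right (a point): Centre of the floor of the carrier's other end cell: carrier x = 0, y = -61.7, z = 6 mm; same size. The empty middle cell lies between the two.
- ledge (a point): Middle of the top of the carrier's finger ledge on the robot's side, 10 mm above the platform, at carrier x = -47 mm. The ledge is level, 30 mm deep (x = -62 to -32 mm) and 100 mm long (y); at x = -32 mm the cells' upright outer wall rises 26 mm above it. Pressing hard on the ledge before the carrier is at the fence makes it drag or jam askew; if it is askew, push nearer its lagging end.
- jar_a: Closed amber glass jar with white lid, 40 mm diameter, 80 mm high, about 0.12 kg, standing upright on the bench to the robot's right; origin at the centre of its underside, z up. The same as jar_b.
- jar_b: Closed amber glass jar with white lid, 40 mm diameter, 80 mm high, about 0.12 kg, standing upright on the bench to the robot's right; origin at the centre of its underside, z up. The same as jar_a.
- beaker: Bystander: open white plastic beaker, 68 mm across the rim, 90 mm high, standing near the jars; origin at the centre of its underside.
- tip_box: Bystander: closed grey and white pipette tip box, 122 x 87 x 63 mm, on the bench at the far right; origin at the centre of its underside.
- wash_bottle: Bystander: white plastic wash bottle with bent spout, 72 mm diameter, about 200 mm high, on the bench to the left of the shaker; origin at the centre of its underside.
There are look-alikes about, which are no part of the job. What is shaped like the jar_a but green is not meant.

How it is judged:
On the way, in this order (a step that is already met when the one before it is completed fails the run):
1. both jars stand released in the end cells, one in each (((x of jar_a in the frame of carrier between -0.012 and 0.012 m and y of jar_a in the frame of carrier between 0.0487 and 0.0747 m and z of jar_a in the frame of carrier between -0.002 and 0.012 m and angle between each of jar_a, jar_b's own z axis and vertical below 0.12 rad and contact force between the fingers and jar_a below 0.3 N and x of jar_b in the frame of carrier between -0.012 and 0.012 m and y of jar_b in the frame of carrier between -0.0747 and -0.0487 m and z of jar_b in the frame of carrier between -0.002 and 0.012 m and contact force between the fingers and jar_b below 0.3 N) or (x of jar_a in the frame of carrier between -0.012 and 0.012 m and y of jar_a in the frame of carrier between -0.0747 and -0.0487 m and z of jar_a in the frame of carrier between -0.002 and 0.012 m and angle between each of jar_a, jar_b's own z axis and vertical below 0.12 rad and contact force between the fingers and jar_a below 0.3 N and x of jar_b in the frame of carrier between -0.012 and 0.012 m and y of jar_b in the frame of carrier between 0.0487 and 0.0747 m and z of jar_b in the frame of carrier between -0.002 and 0.012 m and contact force between the fingers and jar_b below 0.3 N))), for 0.2 s.
2. the carrier is pressed against the fence and down on the platform (contact force between carrier and fence above 2 N and contact force between carrier and platform above 10 N and contact force between the fingers and carrier above 4 N and x of carrier in the frame of shaker between 0.084 and 0.092 m and y of carrier in the frame of shaker between -0.055 and 0.055 m and z of carrier in the frame of shaker between 0.061 and 0.069 m and angle between the x axis of carrier and the x axis of shaker, either way round below 0.04 rad and angle between carrier's own z axis and vertical below 0.04 rad), for 0.2 s.
At the end, for the whole second after the job is handed in: Through the last second fingers push the carrier (>4 N); it bears on the fence (>2 N) and platform (>10 N, weight included), flat and square (0.04 rad), within 4 mm of flush, wholly on the platform; jars upright on the floors of the two end cells, not touched by fingers; all still (all of step 2 and ((x of jar_a in the frame of carrier between -0.012 and 0.012 m and y of jar_a in the frame of carrier between 0.0487 and 0.0747 m and z of jar_a in the frame of carrier between -0.002 and 0.012 m and angle between each of jar_a, jar_b's own z axis and vertical below 0.12 rad and contact force between the fingers and jar_a below 0.3 N and x of jar_b in the frame of carrier between -0.012 and 0.012 m and y of jar_b in the frame of carrier between -0.0747 and -0.0487 m and z of jar_b in the frame of carrier between -0.002 and 0.012 m and contact force between the fingers and jar_b below 0.3 N) or (x of jar_a in the frame of carrier between -0.012 and 0.012 m and y of jar_a in the frame of carrier between -0.0747 and -0.0487 m and z of jar_a in the frame of carrier between -0.002 and 0.012 m and angle between each of jar_a, jar_b's own z axis and vertical below 0.12 rad and contact force between the fingers and jar_a below 0.3 N and x of jar_b in the frame of carrier between -0.012 and 0.012 m and y of jar_b in the frame of carrier between 0.0487 and 0.0747 m and z of jar_b in the frame of carrier between -0.002 and 0.012 m and contact force between the fingers and jar_b below 0.3 N)) and linear speed of each of carrier, jar_a, jar_b below 0.02 m/s); the arm keeps its last pose, push and grip.
It fails at once if the beaker was moved over 30 mm or tipped over (distance of beaker from where it was at the start of the episode above 0.03 m or angle between beaker's own z axis and vertical above 0.5 rad).
It fails at once if the tip box was moved over 30 mm or tipped over (distance of tip_box from where it was at the start of the episode above 0.03 m or angle between tip_box's own z axis and vertical above 0.5 rad).
It fails at once if the wash bottle was moved over 30 mm or tipped over (distance of wash_bottle from where it was at the start of the episode above 0.03 m or angle between wash_bottle's own z axis and vertical above 0.5 rad).
It fails at once if a jar was dropped from more than about 35 mm above the cell floor ((height (world z) of jar_a above 0.105 m and contact force between the fingers and jar_a below 0.02 N) or (height (world z) of jar_b above 0.105 m and contact force between the fingers and jar_b below 0.02 N)).
It also fails if it takes over 69 s, if anything falls off the work surface, if the arm or the gripper's body presses on something with over 40 N, if the wrist force passes 120 N, or if a joint passes its speed limit or range.

### The arm

A 6-joint arm with a two-finger parallel gripper is mounted at the origin on the work surface. World frame = base frame: x ahead of the robot, y to its left, z up, the work surface at z = 0. Lengths are in m, angles in rad, forces in N, time in s.
With the tool pointing down it reaches from about 0.35 to 0.85 m from the base axis. Payload 8.1 kg.
Tool frame: the origin (TCP) lies between the finger pads; the fingertips stand 25 mm ahead of it and the grasp point (between the pads) lies 6 mm ahead of it (robot.tip_extent is the distance from the TCP to the fingertips, in m); z points along the fingers, y is the direction in which the jaws open and shut (so a half turn about z gives the same grasp; the last joint's range is limited). The gripper opens to 93 mm and grips with 3 to 60 N. Pads are 15 mm wide; open, the fingers measure 128 mm over their backs; the gripper's body (75 mm by 188 mm) begins 65 mm behind the grasp point.
Start: joints at [-1.402, 0.13, 1.488, -0, 1.523, -0.085], TCP at [0.151, -0.581, 0.244] pointing down, gripper open.
Joint ranges: [-2.96, 2.96], [-0.89, 2.26], [0.02, 2.5], [-1.34, 4.48], [0, 2.73], [-2.66, 2.66]. Speed limits (rad/s): [2.39, 2.39, 2.79, 3.14, 3.14, 3.14].

### API

Orientations are given as a rotation vector (axis times angle).
In Python, from plant import robot gives the robot as it stands.
- The arm moves only by the tool drive_tool, never from a script. Its argument "increments" is a list of rows, each a list of 7 numbers: the closure, from 0 (fully open) to 1 (shut), then the shift along the world's x, y, z in units of 25 mm (1.0 is 25 mm), then the turn, a rotation vector about the world's x, y, z in rad. In form: [[gripper, dx, dy, dz, rx, ry, rz], ...]. A call has 1 to 20 rows; each row is the pose to reach, as a shift and turn from the pose commanded when the call began; what a row does not reach only later rows make up. A row lasts 1/12 s, in which the tool goes at most 41.7 mm and 7.16 degrees, less where a joint would pass 70% of its speed; a pose out of reach is approached as far as the arm can. A call with a gripper value outside its range is refused whole. The fingers move at their own pace and stop on an object; "squeeze" is the grip in N (left out, the last holds). Time passes only in rows, so rows that repeat a pose let the fingers close. It gives the time, the measured TCP pose, the force and the opening at its end, in the units of the state.
- robot.read_state(): the state, without advancing time (a new reading comes with each control period).
- robot.read_camera(name): name is "side" or "top"; returns a dict with "image" (480x640x3 uint8, red, green, blue), "fx", "fy", "cx", "cy" (pixels), "T" (4x4, takes a point from camera to world coordinates). Camera axes: x right, y down, z forward; pixel columns grow to the right and rows downward; lengths in m; the calibration is good to about 2 mm. A picture is of the moment at which its call begins. There is no depth.
- robot.close_job(): hands the job in, once; it reports no verdict.
The state is a dict: "t": time; "q": joint angles; "dq": joint speeds; "joint_torque": joint torques, N m; "tool_pos": TCP position; "orientation": TCP orientation; "force": force on the tool from outside, world axes, zero at the start; "wrist_torque": the same for the moment, N m; "opening": finger opening in m.
Only numpy, scipy, OpenCV 4.12 (cv2) and the standard library are available. Lean on these libraries where they do the work, as an engineer would, in place of code of your own. Each camera call takes 0.05 s, during which the arm holds its last target.

## Working session

There is one attempt and no reset: what is moved stays moved. The work goes in short steps, Python scripts to look and compute and a tool call to move; the robot and the scene stay as the last step left them, time stands still between calls to the robot, and variables do not carry over. Pictures are saved under pics/ and viewed, and the job is handed in when it is done.

Besides the shell and the picture viewer there is one more tool, called after ">>>" in YAML: its name, and indented under it one key for each argument. drive_tool: Moves the arm, as the interface text tells. Its arguments: {"type":"object","properties":{"increments":{"type":"array"},"squeeze":{"type":"number"}},"required":["increments"]}

```bash
mkdir -p pics; ls; python3 - <<'E'
from plant import robot
import cv2,numpy as np
for n in("side","top"):
    c=robot.read_camera(n);cv2.imwrite(f"pics/{n}0.png",c["image"][:,:,::-1])
    print(n,c["fx"],c["fy"],c["cx"],c["cy"],np.round(c["T"],4).tolist())
print(robot.read_state(),robot.tip_extent)
E
```

```text
pics
side 580.1010099522888 580.1010099522888 327.0662224314449 238.5733859012357 [[-0.7726, -0.3663, 0.5186, -0.2934], [-0.6347, 0.4677, -0.6152, 1.0421], [-0.0172, -0.8044, -0.5938, 1.0025], [0.0, 0.0, 0.0, 1.0]]
top 581.1561125611662 581.1561125611662 320.61651841053236 239.41493549163332 [[0.0171, -0.9892, 0.1454, 0.368], [-0.9998, -0.0165, 0.0053, 0.0447], [-0.0029, -0.1455, -0.9894, 1.3752], [0.0, 0.0, 0.0, 1.0]]
{'t': 0.1, 'q': array([-1.40241252e+00,  1.31091977e-01,  1.48915727e+00,  5.06780250e-06,
        1.52298073e+00, -8.54155524e-02]), 'dq': array([-0.00047977, -0.00197822, -0.00376046, -0.00145407,  0.00034541,
       -0.00139334]), 'joint_torque': array([ 1.46306033e-03, -5.61340249e+01, -4.93097520e+01,  7.71715539e-02,
        2.91189761e-02, -5.46853084e-05]), 'tool_pos': array([ 0.15058687, -0.58031965,  0.24269571]), 'orientation': array([-3.11470829e+00, -3.97390518e-01,  9.86670265e-05]), 'force': array([-0.06906767,  0.08533285,  0.19625705]), 'wrist_torque': array([0.06197524, 0.02304281, 0.00217145]), 'opening': 0.09331988273810914} 0.025
```

View pics/side0.png

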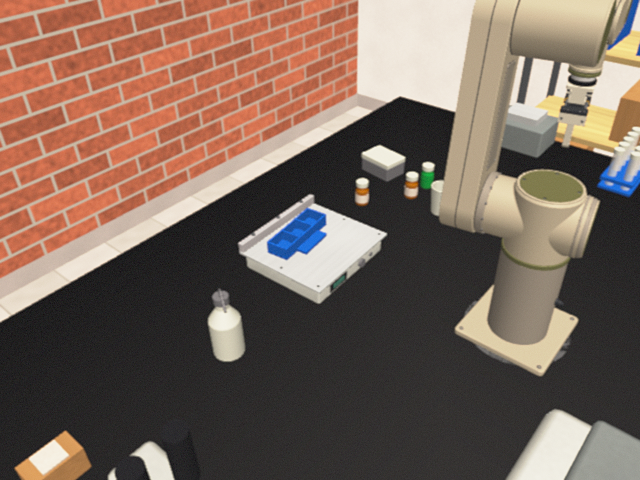

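View pics/top0.png

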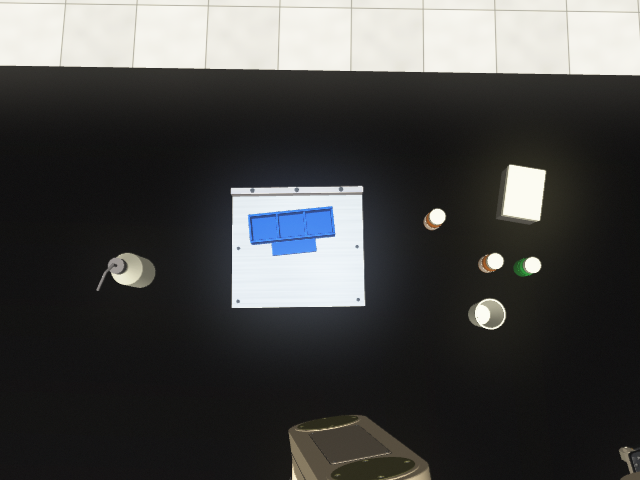

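The side view shows the shaker with the blue carrier on it, and two amber jars at about (362,190) and (411,185). Next to them are a green look-alike and the beaker. In the top view the amber lids are at (437,216) and (495,261), the green one at (532,265), the beaker at (487,314) and the carrier row at about (291,225).

```bash
cat > h.py <<'E'
import cv2,numpy as np
from plant import robot
def cast(c,u,v,z):
    T=np.array(c["T"]);d=T[:3,:3]@np.array([(u-c["cx"])/c["fx"],(v-c["cy"])/c["fy"],1.]);o=T[:3,3]
    return o+d*(z-o[2])/d[2]
def proj(c,p):
    T=np.array(c["T"]);q=T[:3,:3].T@(np.asarray(p)-T[:3,3]);return c["cx"]+c["fx"]*q[0]/q[2],c["cy"]+c["fy"]*q[1]/q[2]
def blobs(m,amin=20):
    n,l,s,ce=cv2.connectedComponentsWithStats(m.astype(np.uint8))
    return [(s[i,4],ce[i],s[i,:4],l==i) for i in range(1,n) if s[i,4]>=amin]
def cam(n):
    c=robot.read_camera(n);c["image"]=np.ascontiguousarray(c["image"]);return c
E
python3 - <<'E'
from h import *
c=cam("top");im=c["image"].astype(int);R,G,B=im[...,0],im[...,1],im[...,2]
# white lids
w=(im.min(2)>150)
for a,ce,b,m in blobs(w): 
    print("white",a,ce.round(1),b,cast(c,*ce,0.08).round(4))
am=(R>90)&(R>G*1.4)&(G>B*1.2)
for a,ce,b,m in blobs(am): print("amber",a,ce.round(1),b)
bl=(B>90)&(B>R*1.8)
for a,ce,b,m in blobs(bl,100):
    print("blue",a,ce,b)
    cn=max(cv2.findContours(m.astype(np.uint8),0,2)[0],key=cv2.contourArea)
    ap=cv2.approxPolyDP(cn,4,True)[:,0];
    for p in ap: print(p,cast(c,*p,.101).round(4),cast(c,*p,.075).round(4))
crop=cv2.resize(c["image"][180:320,220:380],None,fx=5,fy=5,interpolation=2)[:600]
cv2.imwrite("pics/crop0.png",crop[:,:,::-1])
crop=cv2.resize(c["image"][190:340,400:560],None,fx=4,fy=4,interpolation=2)
cv2.imwrite("pics/crop1.png",crop[:,:,::-1])
s=cam("side");im=s["image"].astype(int);R,G,B=im[...,0],im[...,1],im[...,2]
cv2.imwrite("pics/crop2.png",cv2.resize(s["image"][130:310,230:460],None,fx=3.4,fy=3.3,interpolation=2)[:,:,::-1])
E
```

```text
white 45087 [326.9  34.8] [  0   0 640  75] [1.0499 0.0451 0.08  ]
white 1913 [523.9 192.3] [503 165  43  56] [ 0.6745 -0.4093  0.08  ]
white 785 [297.  189.8] [231 186 132   8] [0.6718 0.1076 0.08  ]
white 11472 [298.8 257.2] [232 195 133 113] [0.5173 0.1    0.08  ]
white 195 [437.1 216.3] [430 209  16  16] [ 0.6156 -0.2111  0.08  ]
white 206 [494.9 260.7] [487 253  17  16] [ 0.5167 -0.3393  0.08  ]
white 204 [532.4 264.7] [525 257  16  16] [ 0.5092 -0.4228  0.08  ]
white 412 [129.1 273.9] [111 260  31  25] [0.4733 0.4784 0.08  ]
white 398 [486.3 313.1] [475 299  31  30] [ 0.4    -0.3171  0.08  ]
white 38 [293.3 474.7] [292 468   5  12] [0.0518 0.1011 0.08  ]
amber 48 [430.5 222.6] [426 213  14  15]
amber 58 [485.8 264.2] [482 255  13  16]
blue 3120 [291.40897436 229.02724359] [248 206  87  50]
[331 206] [0.6311 0.0297 0.101 ] [0.6365 0.0294 0.075 ]
[248 215] [0.6076 0.2145 0.101 ] [0.6125 0.218  0.075 ]
[250 242] [0.5469 0.2079 0.101 ] [0.5505 0.2112 0.075 ]
[271 242] [0.5476 0.1614 0.101 ] [0.5513 0.1638 0.075 ]
[273 255] [0.5187 0.1561 0.101 ] [0.5218 0.1584 0.075 ]
[313 251] [0.5291 0.068  0.101 ] [0.5324 0.0684 0.075 ]
[316 237] [0.5605 0.0619 0.101 ] [0.5644 0.0623 0.075 ]
[334 235] [0.5657 0.0221 0.101 ] [0.5697 0.0216 0.075 ]
```

```bash
ls pics
```

```text
crop0.png
crop1.png
crop2.png
side0.png
top0.png
```

View pics/crop0.png

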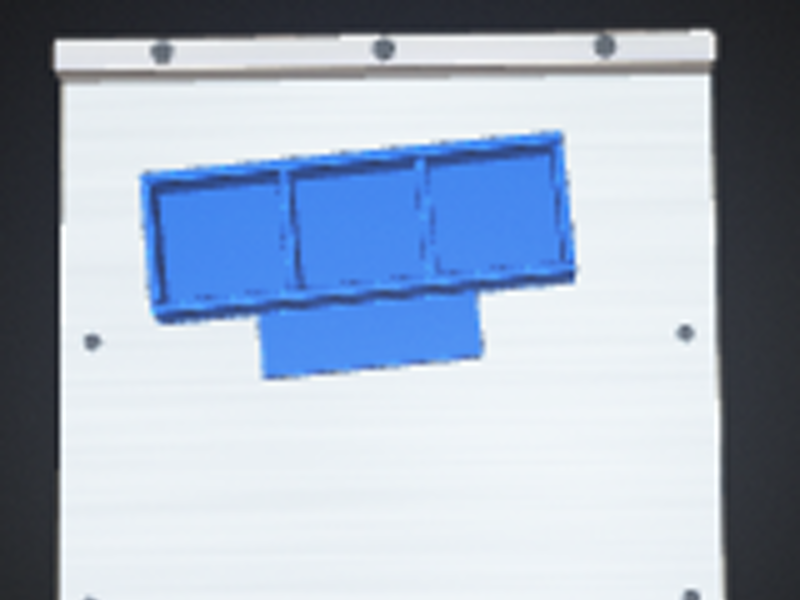

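View pics/crop1.png

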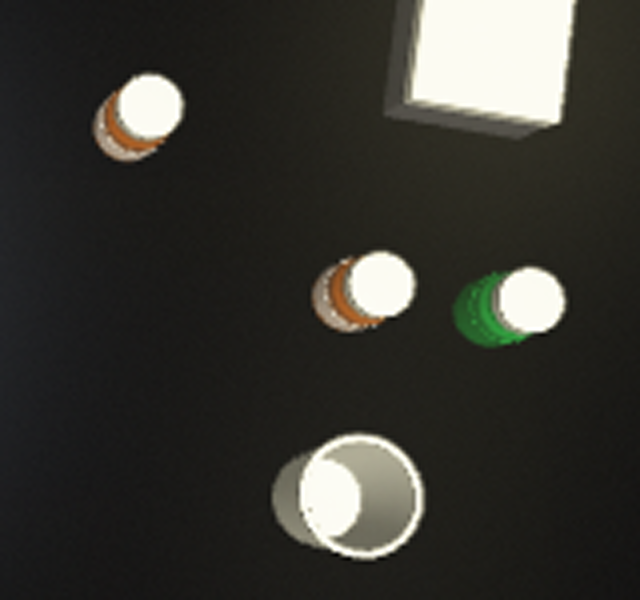

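View pics/crop2.png

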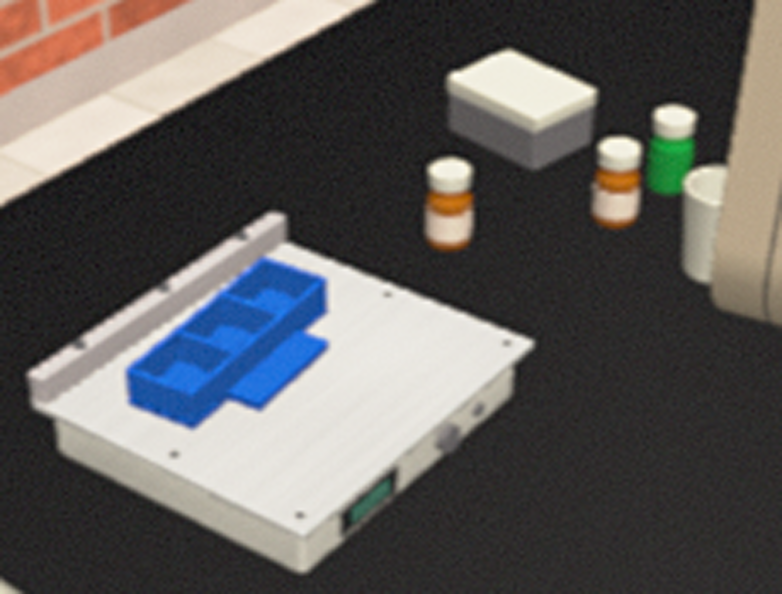

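```bash
python3 - <<'E'
from h import *
t=cam("top");s=cam("side")
im=s["image"].astype(int)
for a,ce,b,m in blobs((im.min(2)>140),15):
    if 340<ce[0]<450 and 150<ce[1]<260: print("side white",a,ce.round(1),b)
for p in([.6156,-.2111,.08],[.5167,-.3393,.08],[.5092,-.4228,.08]): print(np.round(proj(s,p),1))
# carrier: far-edge line and ledge near-edge line, subpixel along columns (top)
im=t["image"].astype(int);R,B=im[...,0],im[...,2]
bl=((B>90)&(B>R*1.8)).astype(np.uint8)
def line(cols,first,z):
    P=[]
    for u in cols:
        r=np.where(bl[:,u])[0]; v=(r[0]-.5) if first else (r[-1]+.5)
        P.append(cast(t,u,v,z)[:2])
    P=np.array(P);k=np.polyfit(P[:,1],P[:,0],1);return k
k1=line(range(253,328),True,.101);k2=line(range(276,311),False,.075)
print("far edge x at y=.12",np.polyval(k1,.12),"yaw",-np.arctan(k1[0]),"ledge",np.polyval(k2,.12),-np.arctan(k2[0]))
# sides: leftmost / rightmost cols of row (rim)
for v in (216,220,225,230): 
    r=np.where(bl[v])[0]; print(v,cast(t,r[0]-.5,v,.101).round(4)[:2],cast(t,r[-1]+.5,v,.101).round(4)[:2])
for v in (248,250):
    r=np.where(bl[v])[0]; print("ledge",v,cast(t,r[0]-.5,v,.075).round(4)[:2],cast(t,r[-1]+.5,v,.075).round(4)[:2])
# shaker: near edge, side edges at z=.065
w=((im.min(2)>150)).astype(np.uint8)
P=[]
for u in range(240,360,3):
    r=np.where(w[200:330,u])[0]; P.append(cast(t,u,200+r[-1]+.5,.065)[:2])
P=np.array(P);k=np.polyfit(P[:,1],P[:,0],1);print("near edge yaw",-np.arctan(k[0]),"x at .1",np.polyval(k,.1))
L=[];Rr=[]
for v in range(205,300,4):
    r=np.where(w[v,200:400])[0]+200;L.append(cast(t,r[0]-.5,v,.065)[:2]);Rr.append(cast(t,r[-1]+.5,v,.065)[:2])
for Q in(L,Rr):
    Q=np.array(Q);k=np.polyfit(Q[:,0],Q[:,1],1);print("side yaw",np.arctan(k[0]),"y at x=.52",np.polyval(k,.52))
E
```

```text
side white 606 [383.4 156.7] [362 145  43  25]
side white 90 [428.1 166.2] [423 162  11  10]
side white 92 [412.  175.9] [406 172  12  10]
side white 98 [362.  182.5] [356 178  13  10]
side white 242 [437.6 193.9] [431 181  14  34]
side white 75 [411.1 191.9] [406 188  11   9]
side white 75 [362.  198.7] [357 195  11   8]
[362.4 181.2]
[412.2 174.5]
[428.3 164.8]
far edge x at y=.12 0.6204082129793594 yaw 0.11987522081991096 ledge 0.5260822103349714 0.11999390291237008
216 [0.6053 0.2155] [0.6085 0.026 ]
220 [0.5963 0.2152] [0.5994 0.0236]
225 [0.585  0.2126] [0.5881 0.0235]
230 [0.5737 0.2122] [0.5769 0.0211]
ledge 248 [0.5377 0.1622] [0.5393 0.0629]
ledge 250 [0.5331 0.1621] [0.5348 0.0629]
near edge yaw 0.03138733791768164 x at .1 0.4072009205885174
side yaw 0.03943729249649196 y at x=.52 0.25345406723309644
side yaw 0.03152658550020986 y at x=.52 -0.04543002410182207
```

The jars project consistently into both views, to within about 1.5 px. The carrier's ledge-to-face depth measures 93.6 mm against the 94 mm given. I'm using carrier (0.588, 0.1185) with yaw 0.12, and shaker yaw about 0.033.

>>> drive_tool:
  increments:
    - [0.35,3,2,0,0,0,0.1]
    - [0.35,6,4,0,0,0,0.2]
    - [0.35,9,6,0,0,0,0.3]
    - [0.35,12,8,0,0,0,0.3]
    - [0.35,14.64,9.64,0,0,0,0.3]
    - [0.35,14.64,9.64,-1,0,0,0.3]
    - [0.35,14.64,9.64,-2.5,0,0,0.3]
    - [0.35,14.64,9.64,-3.3,0,0,0.3]
    - [0.35,14.64,9.64,-3.3,0,0,0.3]
    - [0.35,14.64,9.64,-3.3,0,0,0.3]
    - [0.35,14.64,9.64,-3.3,0,0,0.3]
    - [0.35,14.64,9.64,-3.3,0,0,0.3]
    - [0.35,14.64,9.64,-3.3,0,0,0.3]
  squeeze: 15

```text
t: 1.38
tool_pos: [0.5172, -0.3376, 0.1592]
orientation: [-3.018, -0.863, 0.003]
force: [-0.5, -1.0, 0.5]
opening: 0.06
```

```bash
python3 - <<'E'
from h import *
t=cam("top");cv2.imwrite("pics/a1.png",cv2.resize(t["image"][190:340,400:560],None,fx=4,fy=4)[:,:,::-1])
t=cam("side");cv2.imwrite("pics/a2.png",cv2.resize(t["image"][100:260,330:490],None,fx=3.7,fy=3.7)[:,:,::-1])
print(robot.read_state()["tool_pos"])
E
```

```text
[ 0.51649626 -0.34009873  0.16137831]
```

View pics/a1.png

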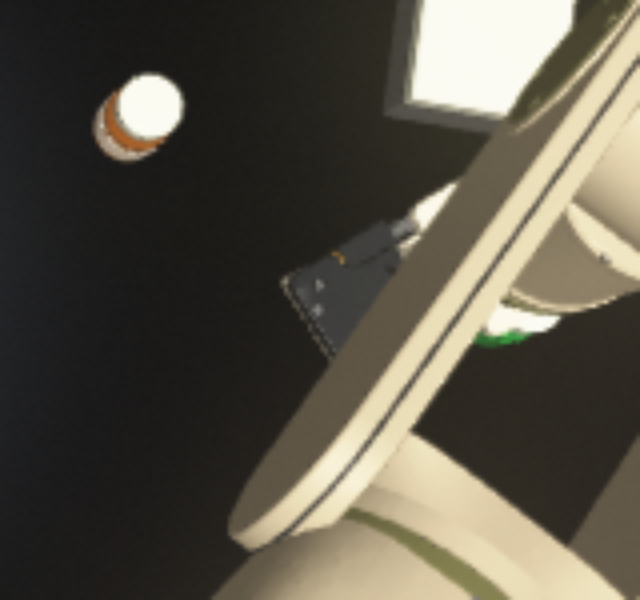

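View pics/a2.png

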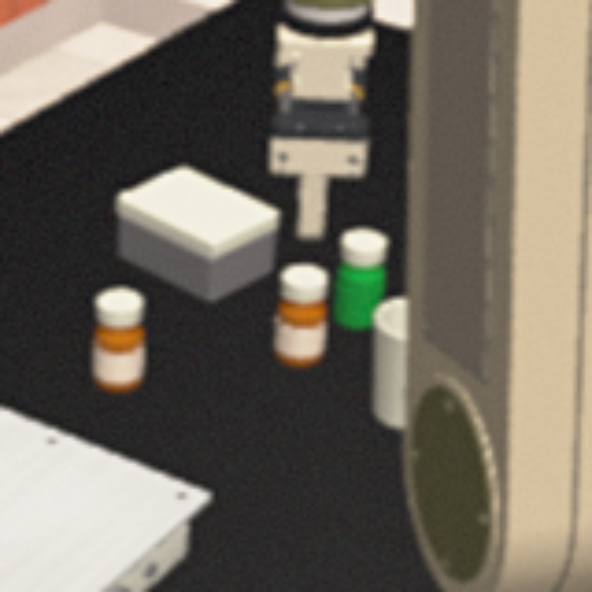

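The gripper hangs above the middle amber jar (crop 300,315) with its fingers clear of the green jar. It has settled to within 1 mm, so I'll descend and grip.

>>> drive_tool:
  increments:
    - [0.35,0,0.03,-1,0,0,0]
    - [0.35,0,0.03,-2,0,0,0]
    - [0.35,0,0.03,-3,0,0,0]
    - [0.35,0,0.03,-3.6,0,0,0]
    - [0.35,0,0.03,-3.85,0,0,0]
    - [0.35,0,0.03,-3.85,0,0,0]
    - [0.35,0,0.03,-3.85,0,0,0]
    - [0.8,0,0.03,-3.85,0,0,0]
    - [0.8,0,0.03,-3.85,0,0,0]
    - [0.8,0,0.03,-3.85,0,0,0]
    - [0.8,0,0.03,-3.85,0,0,0]
    - [0.8,0,0.03,-3.85,0,0,0]
    - [0.8,0,0.03,-3.85,0,0,0]
  squeeze: 15

```text
t: 2.57
tool_pos: [0.5172, -0.3394, 0.066]
orientation: [3.021, 0.859, 0.001]
force: [-0.3, 0.2, 6.0]
opening: 0.039
```

>>> drive_tool:
  increments:
    - [0.8,0,0,0.5,0,0,0]
    - [0.8,0,0,1.5,0,0,0]
    - [0.8,0,0,3,0,0,0]
    - [0.8,0,0,4.5,0,0,0]
    - [0.8,0,0,6,0,0,0]
    - [0.8,0,0,6,0,0,0]
    - [0.8,0,0,6,0,0,0]
    - [0.8,0,0,6,0,0,0]

```text
t: 3.23
tool_pos: [0.5164, -0.3387, 0.2146]
orientation: [-3.021, -0.859, 0.0]
force: [0.0, 0.5, -2.7]
opening: 0.0394
```

>>> drive_tool:
  increments:
    - [0.8,0.1,0.6,0,0,0,0]
    - [0.8,0.25,1.8,0,0,0,0]
    - [0.8,0.4,3.3,0,0,0,0]
    - [0.8,0.6,4.8,0,0,0,0]
    - [0.8,0.8,6.3,0,0,0,0]
    - [0.8,1.0,7.8,0,0,0,0]
    - [0.8,1.2,9.3,0,0,0,0]
    - [0.8,1.4,10.8,0,0,0,0]
    - [0.8,1.6,12.3,0,0,0,0]
    - [0.8,1.8,13.8,0,0,0,0]
    - [0.8,2.0,15.3,0,0,0,0]
    - [0.8,2.2,16.8,0,0,0,0]
    - [0.8,2.4,18.3,0,0,0,0]
    - [0.8,2.5,19.6,0,0,0,0]
    - [0.8,2.56,20.4,0,0,0,0]
    - [0.8,2.58,20.76,0,0,0,0]
    - [0.8,2.58,20.76,0,0,0,0]
    - [0.8,2.58,20.76,0,0,0,0]
    - [0.8,2.58,20.76,0,0,0,0]
    - [0.8,2.58,20.76,0,0,0,0]

```text
t: 4.9
tool_pos: [0.5811, 0.1784, 0.2146]
orientation: [3.022, 0.856, -0.001]
force: [0.3, -0.5, -0.2]
opening: 0.0387
```

```bash
python3 - <<'E'
from h import *
t=cam("top");cv2.imwrite("pics/b1.png",cv2.resize(t["image"][160:320,200:400],None,fx=3.7,fy=3.7)[:,:,::-1])
t=cam("side");cv2.imwrite("pics/b2.png",cv2.resize(t["image"][100:300,210:410],None,fx=3,fy=3)[:,:,::-1])
print(robot.read_state()["tool_pos"],robot.read_state()["orientation"])
E
```

```text
[0.58130442 0.17861462 0.21492796] [ 3.02257580e+00  8.56001295e-01 -5.87625915e-05]
```

View pics/b1.png

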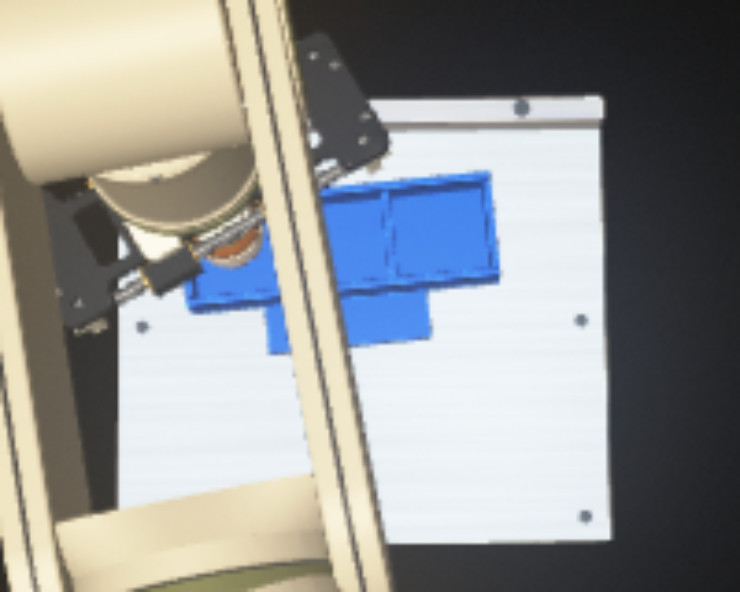

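View pics/b2.png

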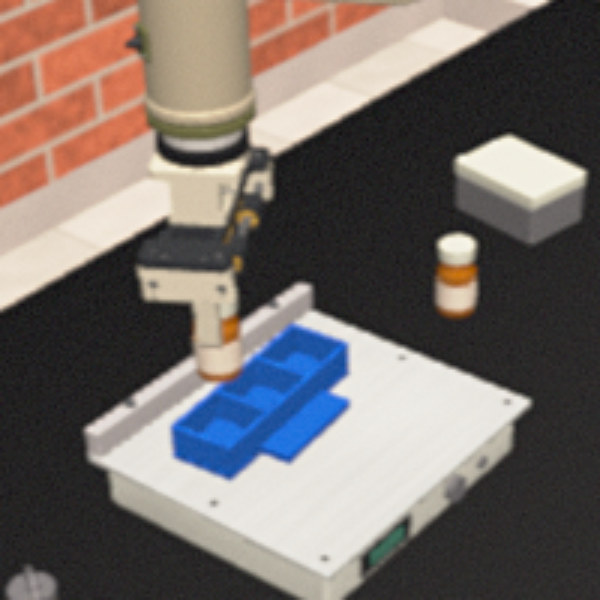

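The jar hangs upright in the gripper above the left cell (side crop 219,355), so I'll lower it to just above the floor.

>>> drive_tool:
  increments:
    - [0.8,0,0.05,-0.5,0,0,0]
    - [0.8,0,0.05,-1.2,0,0,0]
    - [0.8,0,0.05,-1.8,0,0,0]
    - [0.8,0,0.05,-2.2,0,0,0]
    - [0.8,0,0.05,-2.5,0,0,0]
    - [0.8,0,0.05,-2.7,0,0,0]
    - [0.8,0,0.05,-2.85,0,0,0]
    - [0.8,0,0.05,-2.95,0,0,0]
    - [0.8,0,0.05,-3.0,0,0,0]
    - [0.8,0,0.05,-3.0,0,0,0]
    - [0.8,0,0.05,-3.0,0,0,0]
    - [0.8,0,0.05,-3.0,0,0,0]

```text
t: 6.0
tool_pos: [0.5815, 0.1813, 0.1405]
orientation: [3.022, 0.859, 0.002]
force: [-0.5, -0.2, -0.8]
opening: 0.0391
```

```bash
python3 - <<'E'
from h import *
t=cam("side");cv2.imwrite("pics/c2.png",cv2.resize(t["image"][160:280,230:370],None,fx=5,fy=5)[:,:,::-1])
s=robot.read_state();print(s["tool_pos"],s["force"])
E
```

```text
[0.58148433 0.18131387 0.14044549] [-0.38317931  0.50485637 -1.17214552]
```

View pics/c2.png

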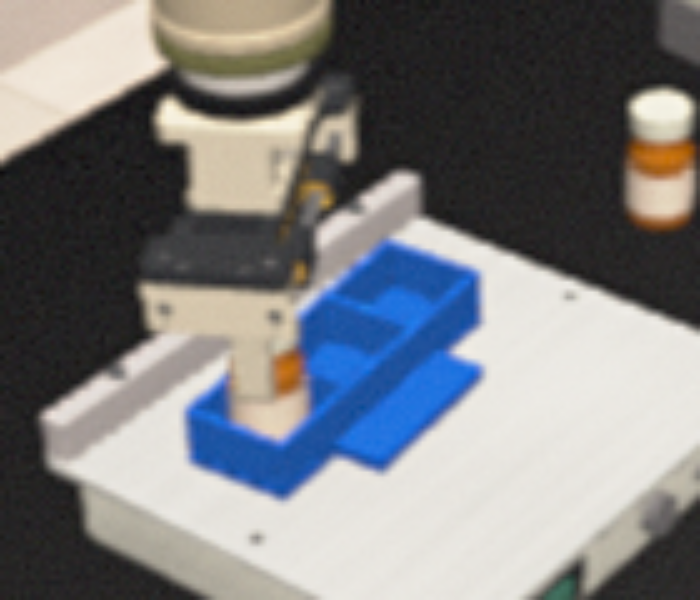

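The jar is inside the left cell with no wall contact. I'll lower it the last few mm.

>>> drive_tool:
  increments:
    - [0.8,0,-0.04,-0.08,0,0,0]
    - [0.8,0,-0.05,-0.12,0,0,0]
    - [0.8,0,-0.05,-0.15,0,0,0]
    - [0.8,0,-0.05,-0.15,0,0,0]
    - [0.8,0,-0.05,-0.15,0,0,0]

```text
t: 6.47
tool_pos: [0.5815, 0.1801, 0.137]
orientation: [-3.022, -0.859, -0.002]
force: [-2.1, 0.3, 5.3]
opening: 0.0395
```

Contact force is up at about 5 N, so I'll release and lift.

>>> drive_tool:
  increments:
    - [0.6,0,0,0,0,0,0]
    - [0.35,0,0,0,0,0,0]
    - [0.35,0,0,0,0,0,0]
    - [0.35,0,0,0,0,0,0]
    - [0.35,0,0,0,0,0,0]
    - [0.35,0,0,0.5,0,0,0]
    - [0.35,0,0,1.3,0,0,0]
    - [0.35,0,0,2.5,0,0,0]
    - [0.35,0,0,4,0,0,0]

```text
t: 7.22
tool_pos: [0.5796, 0.1796, 0.2353]
orientation: [-3.022, -0.859, 0.007]
force: [0.5, 0.5, -0.3]
opening: 0.0608
```

>>> drive_tool:
  increments:
    - [0.35,0.15,-1.5,0,0,0,0]
    - [0.35,0.3,-3,0,0,0,0]
    - [0.35,0.4,-4.5,0,0,0,0]
    - [0.35,0.5,-6,0,0,0,0]
    - [0.35,0.7,-7.5,0,0,0,0]
    - [0.35,0.8,-9,0,0,0,0]
    - [0.35,0.95,-10.5,0,0,0,0]
    - [0.35,1.1,-12,0,0,0,0]
    - [0.35,1.2,-13.5,0,0,0,0]
    - [0.35,1.3,-14.8,-0.5,0,0,0]
    - [0.35,1.38,-15.64,-1.5,0,0,0]
    - [0.35,1.38,-15.64,-3,0,0,0]
    - [0.35,1.38,-15.64,-3,0,0,0]
    - [0.35,1.38,-15.64,-3,0,0,0]
    - [0.35,1.38,-15.64,-3,0,0,0]
    - [0.35,1.38,-15.64,-3,0,0,0]

```text
t: 8.55
tool_pos: [0.6173, -0.2107, 0.1645]
orientation: [3.019, 0.86, 0.005]
force: [0.3, -0.1, 1.1]
opening: 0.0603
```

```bash
python3 - <<'E'
from h import *
t=cam("top");cv2.imwrite("pics/d1.png",cv2.resize(t["image"][180:320,220:460],None,fx=3.3,fy=3.3)[:,:,::-1])
t=cam("side");cv2.imwrite("pics/d2.png",cv2.resize(t["image"][120:290,230:430],None,fx=3.5,fy=3.5)[:,:,::-1])
s=robot.read_state();print(s["tool_pos"],s["force"])
E
```

```text
[ 0.61717995 -0.21074537  0.1642374 ] [-0.12682479  0.10198837  0.4101642 ]
```

View pics/d1.png

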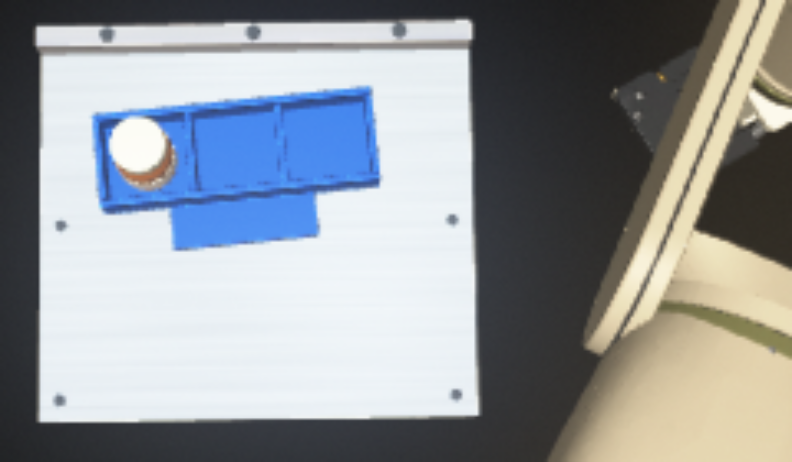

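View pics/d2.png

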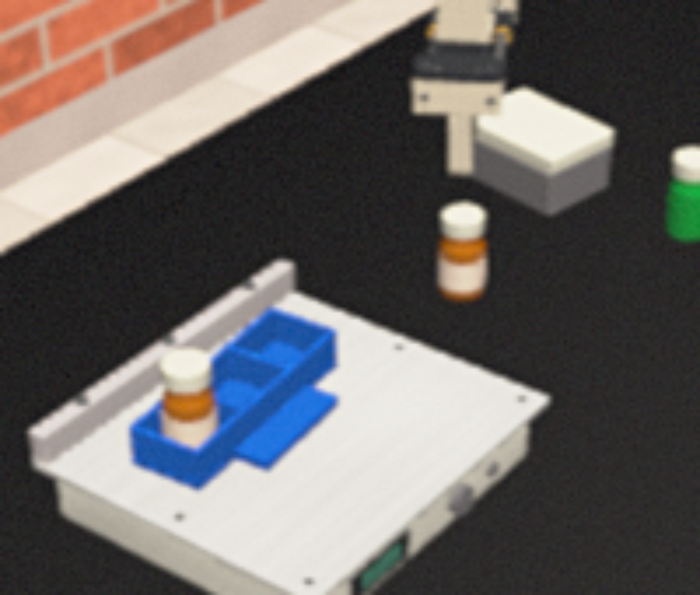

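The first jar stands upright in the left cell (side crop 188,395) and the carrier has not visibly moved. I'll descend on the second jar.

>>> drive_tool:
  increments:
    - [0.35,-0.06,0,-1,0,0,0]
    - [0.35,-0.06,0,-2,0,0,0]
    - [0.35,-0.06,0,-3,0,0,0]
    - [0.35,-0.06,0,-3.7,0,0,0]
    - [0.35,-0.06,0,-3.97,0,0,0]
    - [0.35,-0.06,0,-3.97,0,0,0]
    - [0.35,-0.06,0,-3.97,0,0,0]
    - [0.8,-0.06,0,-3.97,0,0,0]
    - [0.8,-0.06,0,-3.97,0,0,0]
    - [0.8,-0.06,0,-3.97,0,0,0]
    - [0.8,-0.06,0,-3.97,0,0,0]
    - [0.8,-0.06,0,-3.97,0,0,0]
    - [0.8,-0.06,0,-3.97,0,0,0]

```text
t: 9.73
tool_pos: [0.6149, -0.2114, 0.0631]
orientation: [3.021, 0.858, 0.002]
force: [0.2, 0.2, 6.4]
opening: 0.0391
```

>>> drive_tool:
  increments:
    - [0.8,0,0,0.5,0,0,0]
    - [0.8,0,0,1.5,0,0,0]
    - [0.8,0,0,3,0,0,0]
    - [0.8,0,0,4.5,0,0,0]
    - [0.8,0,0,6,0,0,0]
    - [0.8,0,0,6,0,0,0]
    - [0.8,0,0,6,0,0,0]
    - [0.8,0,0,6,0,0,0]
    - [0.8,0,0,6,0,0,0]

```text
t: 10.48
tool_pos: [0.6129, -0.2105, 0.2095]
orientation: [-3.019, -0.858, 0.005]
force: [-0.1, -0.2, -1.3]
opening: 0.0392
```

```bash
python3 - <<'E'
from h import *
t=cam("top")
im=t["image"].astype(int);R,B=im[...,0],im[...,2]
bl=((B>90)&(B>R*1.8)).astype(np.uint8)
def line(cols,first,z):
    P=[]
    for u in cols:
        r=np.where(bl[:,u])[0]; v=(r[0]-.5) if first else (r[-1]+.5)
        P.append(cast(t,u,v,z)[:2])
    P=np.array(P);return np.polyfit(P[:,1],P[:,0],1)
k1=line(range(280,328),True,.101);k2=line(range(276,311),False,.075)
print(np.polyval(k1,.12),k1[0],np.polyval(k2,.12),k2[0])
for v in (248,250):
    r=np.where(bl[v])[0]; print("ledge",cast(t,r[0]-.5,v,.075).round(4)[:2],cast(t,r[-1]+.5,v,.075).round(4)[:2])
s=robot.read_state();print(s["tool_pos"],s["force"],s["opening"])
for a,ce,b,m in blobs(im.min(2)>175):
    print(a,ce.round(1),b,cast(t,*ce,.151).round(4)) if 150<a<400 else 0
E
```

```text
0.6203532463343496 -0.12211760257377507 0.5260822103349714 -0.12057315148036997
ledge [0.5377 0.1622] [0.5393 0.0629]
ledge [0.5331 0.1621] [0.5348 0.0629]
[ 0.61283305 -0.21046843  0.20921417] [ 0.2621251  -0.24927922 -1.42136516] 0.039317975175843435
223 [261.1 223.2] [253 215  17  17] [0.5808 0.1792 0.151 ]
200 [532.3 264.7] [525 257  16  16] [ 0.5013 -0.397   0.151 ]
280 [127.  276.8] [112 269  29  16] [0.4613 0.4587 0.151 ]
```

The carrier is unmoved, and the first jar's lid is at (0.581, 0.179), within 1 mm of target. I'll carry the second jar to the right cell.

>>> drive_tool:
  increments:
    - [0.8,0,0.6,0,0,0,0]
    - [0.8,-0.1,1.8,0,0,0,0]
    - [0.8,-0.2,3.2,0,0,0,0]
    - [0.8,-0.3,4.6,0,0,0,0]
    - [0.8,-0.4,6,0,0,0,0]
    - [0.8,-0.5,7.4,0,0,0,0]
    - [0.8,-0.6,8.8,0,0,0,0]
    - [0.8,-0.66,9.8,0,0,0,0]
    - [0.8,-0.68,10.5,0,0,0,0]
    - [0.8,-0.68,10.71,0,0,0,0]
    - [0.8,-0.68,10.71,0,0,0,0]
    - [0.8,-0.68,10.71,0,0,0,0]
    - [0.8,-0.68,10.71,0,0,0,0]

```text
t: 11.62
tool_pos: [0.597, 0.0557, 0.2113]
orientation: [3.022, 0.857, -0.002]
force: [-0.3, -0.2, -1.5]
opening: 0.039
```

>>> drive_tool:
  increments:
    - [0.8,-0.03,0.05,-0.5,0,0,0]
    - [0.8,-0.03,0.05,-1.2,0,0,0]
    - [0.8,-0.03,0.05,-1.8,0,0,0]
    - [0.8,-0.03,0.05,-2.2,0,0,0]
    - [0.8,-0.03,0.05,-2.5,0,0,0]
    - [0.8,-0.03,0.05,-2.7,0,0,0]
    - [0.8,-0.03,0.05,-2.8,0,0,0]
    - [0.8,-0.03,0.05,-2.9,0,0,0]
    - [0.8,-0.03,0.05,-2.9,0,0,0]
    - [0.8,-0.03,0.05,-2.9,0,0,0]
    - [0.8,-0.03,0.05,-2.9,0,0,0]

```text
t: 12.53
tool_pos: [0.5969, 0.058, 0.1401]
orientation: [3.022, 0.859, 0.002]
force: [0.0, -0.3, -2.0]
opening: 0.0393
```

```bash
python3 - <<'E'
from h import *
t=cam("side");cv2.imwrite("pics/e2.png",cv2.resize(t["image"][160:280,230:370],None,fx=5,fy=5)[:,:,::-1])
s=robot.read_state();print(s["tool_pos"],s["force"])
E
```

```text
[0.59687079 0.05803957 0.14011095] [ 0.29178174  0.49503782 -1.39334551]
```

View pics/e2.png

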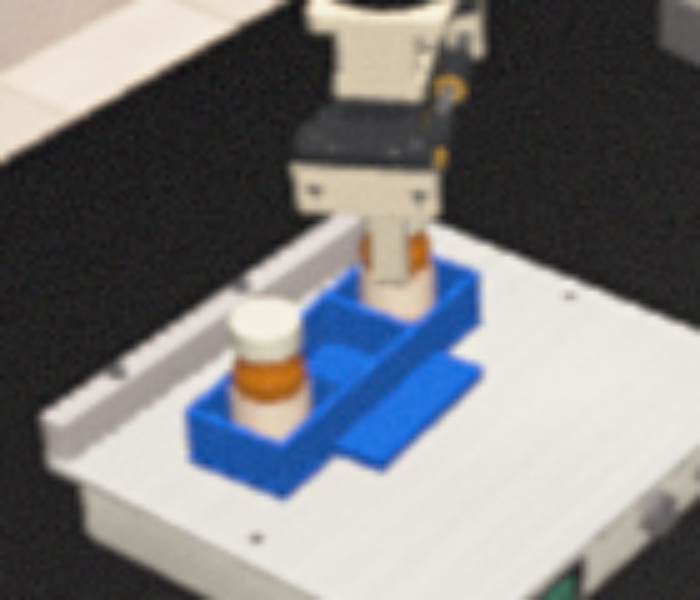

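The second jar is inside the right cell and clear of its walls. I'll set it down.

>>> drive_tool:
  increments:
    - [0.8,-0.03,-0.03,-0.1,0,0,0]
    - [0.8,-0.03,-0.03,-0.16,0,0,0]
    - [0.8,-0.03,-0.03,-0.22,0,0,0]
    - [0.8,-0.03,-0.03,-0.22,0,0,0]
    - [0.8,-0.03,-0.03,-0.22,0,0,0]

```text
t: 13.0
tool_pos: [0.5958, 0.0572, 0.1341]
orientation: [3.022, 0.859, 0.001]
force: [0.5, -0.3, 0.8]
opening: 0.0389
```

>>> drive_tool:
  increments:
    - [0.8,0,0,-0.05,0,0,0]
    - [0.8,0,0,-0.05,0,0,0]
    - [0.8,0,0,-0.05,0,0,0]

```text
t: 13.25
tool_pos: [0.5962, 0.0573, 0.134]
orientation: [3.022, 0.859, 0.002]
force: [-3.2, -0.2, 8.1]
opening: 0.0394
```

Contact is confirmed, with z stopped at 0.134 and 8 N. I'll release and lift straight up.

>>> drive_tool:
  increments:
    - [0.6,0,0,0.05,0,0,0]
    - [0.35,0,0,0.05,0,0,0]
    - [0.35,0,0,0.05,0,0,0]
    - [0.35,0,0,0.05,0,0,0]
    - [0.35,0,0,0.05,0,0,0]
    - [0.35,0,0,0.5,0,0,0]
    - [0.35,0,0,1.3,0,0,0]
    - [0.35,0,0,2.5,0,0,0]
    - [0.35,0,0,4,0,0,0]
    - [0.35,0,0,4,0,0,0]

```text
t: 14.08
tool_pos: [0.5993, 0.0573, 0.2425]
orientation: [3.019, 0.858, 0.019]
force: [0.9, -0.1, 2.4]
opening: 0.0604
```

```bash
python3 - <<'E'
from h import *
from scipy.spatial.transform import Rotation as Ro
t=cam("top");im=t["image"].astype(int)
for a,ce,b,m in blobs(im.min(2)>175):
    print(a,ce.round(1),b,cast(t,*ce,.151).round(4)) if 120<a<400 else 0
s=cam("side");cv2.imwrite("pics/f2.png",cv2.resize(s["image"][130:280,230:400],None,fx=4,fy=4)[:,:,::-1])
st=robot.read_state();print(st["tool_pos"],st["orientation"])
cur=Ro.from_rotvec(st["orientation"]);y=.033
X=[np.cos(y),np.sin(y),0];Z=np.array([0,0,-1.]);Y=np.cross(Z,X)
des=Ro.from_rotvec(-.15*np.array([-np.sin(y),np.cos(y),0]))*Ro.from_matrix(np.array([X,Y,Z]).T)
print("turn",(des*cur.inv()).as_rotvec().round(3))
print("d/25",(np.array([.5283,.112,.2])-st["tool_pos"])/.025)
E
```

```text
200 [532.3 264.7] [525 257  16  16] [ 0.5013 -0.397   0.151 ]
280 [126.9 276.8] [112 269  29  16] [0.4613 0.4588 0.151 ]
345 [485.4 313.5] [475 299  30  30] [ 0.3972 -0.2953  0.151 ]
[0.59725615 0.05724824 0.2362022 ] [3.02050816 0.85840458 0.0085732 ]
turn [ 0.045 -0.14  -0.52 ]
d/25 [-2.758246    2.19007059 -1.44808815]
```

View pics/f2.png

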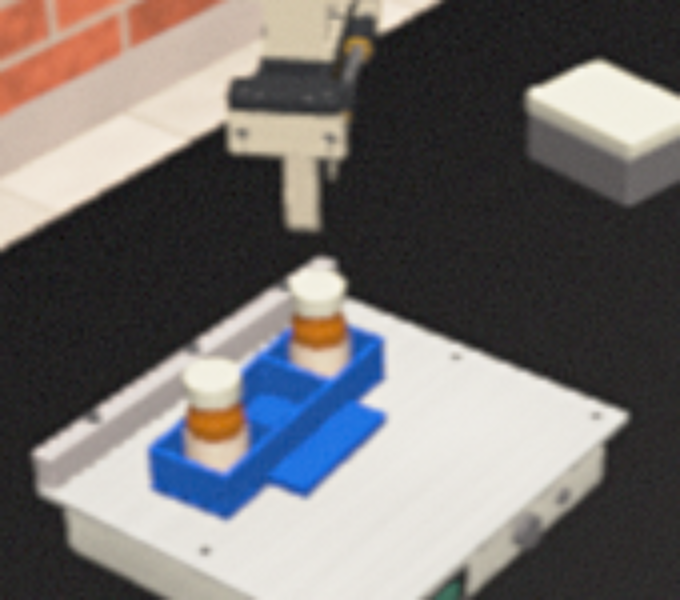

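Both jars stand upright in the end cells (crop 215,410 and 318,325) and are released. I'll move back over the ledge, turning the jaws along the fence and tilting slightly.

>>> drive_tool:
  increments:
    - [0.52,-0.7,0.5,0,0.01,-0.03,-0.1]
    - [0.52,-1.5,1.1,0,0.02,-0.06,-0.2]
    - [0.52,-2.3,1.7,0,0.03,-0.09,-0.3]
    - [0.52,-2.76,2.19,0,0.04,-0.12,-0.4]
    - [0.52,-2.76,2.19,-0.5,0.045,-0.14,-0.52]
    - [0.52,-2.76,2.19,-1.4,0.045,-0.14,-0.52]
    - [0.52,-2.76,2.19,-1.4,0.045,-0.14,-0.52]
    - [0.52,-2.76,2.19,-1.4,0.045,-0.14,-0.52]
    - [0.52,-2.76,2.19,-1.4,0.045,-0.14,-0.52]
    - [0.52,-2.76,2.19,-1.4,0.045,-0.14,-0.52]
    - [0.52,-2.76,2.19,-1.4,0.045,-0.14,-0.52]

```text
t: 15.1
tool_pos: [0.5275, 0.1118, 0.1988]
orientation: [-3.128, -0.051, -0.23]
force: [0.6, -0.3, 0.8]
opening: 0.0444
```

```bash
python3 - <<'E'
from h import *
from scipy.spatial.transform import Rotation as Ro
t=cam("top");cv2.imwrite("pics/g1.png",cv2.resize(t["image"][170:330,210:390],None,fx=3.7,fy=3.7)[:,:,::-1])
s=cam("side");cv2.imwrite("pics/g2.png",cv2.resize(s["image"][130:280,230:400],None,fx=4,fy=4)[:,:,::-1])
st=robot.read_state();print(st["tool_pos"],st["force"],st["opening"])
R=Ro.from_rotvec(st["orientation"]).as_matrix();print(R.round(3)); print("tip",st["tool_pos"]+.025*R[:,2])
E
```

```text
[0.5272718  0.11185837 0.19847796] [-0.23805514 -0.48230233  0.28454275] 0.044598930271542304
[[ 0.989  0.033  0.146]
 [ 0.032 -0.999  0.007]
 [ 0.146 -0.003 -0.989]]
tip [0.53091566 0.11204412 0.17374564]
```

View pics/g1.png

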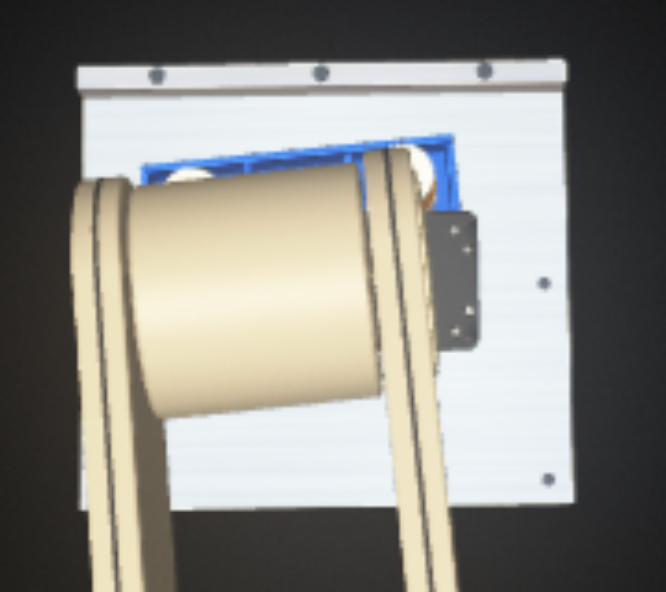

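View pics/g2.png

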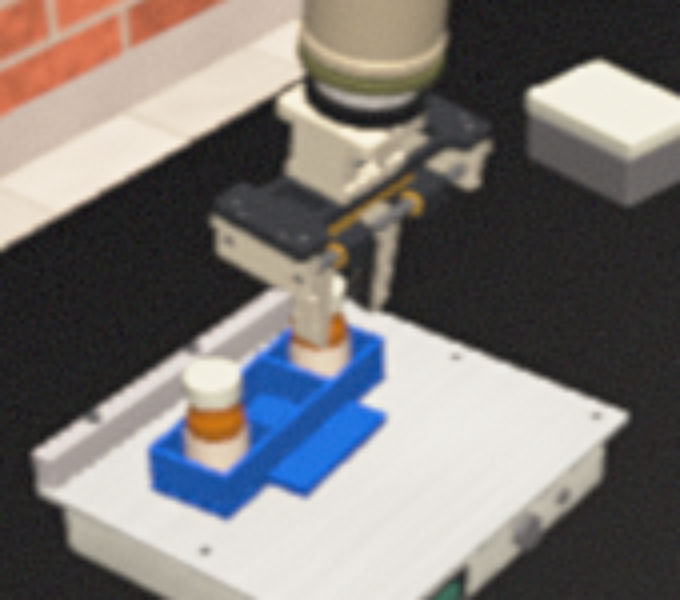

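The gripper is spread along the ledge direction and clear of the jars, with the tips at about (0.531, 0.112, 0.174). I'll descend to about 9 mm above the ledge.

>>> drive_tool:
  increments:
    - [0.52,0,0,-0.8,0,0,0]
    - [0.52,0,0,-1.8,0,0,0]
    - [0.52,0,0,-2.6,0,0,0]
    - [0.52,0,0,-3.2,0,0,0]
    - [0.52,0,0,-3.5,0,0,0]
    - [0.52,0,0,-3.55,0,0,0]
    - [0.52,0,0,-3.55,0,0,0]
    - [0.52,0,0,-3.55,0,0,0]

```text
t: 15.87
tool_pos: [0.5276, 0.1121, 0.1103]
orientation: [-3.128, -0.051, -0.231]
force: [-0.3, 0.4, 0.6]
opening: 0.0448
```

```bash
python3 - <<'E'
from h import *
s=cam("side");cv2.imwrite("pics/i2.png",cv2.resize(s["image"][160:280,240:360],None,fx=5,fy=5)[:,:,::-1])
st=robot.read_state();print(st["tool_pos"],st["force"],st["opening"])
E
```

```text
[0.52779461 0.11208632 0.11052077] [-0.09520911 -0.36731634 -0.34950895] 0.044254107927927964
```

View pics/i2.png

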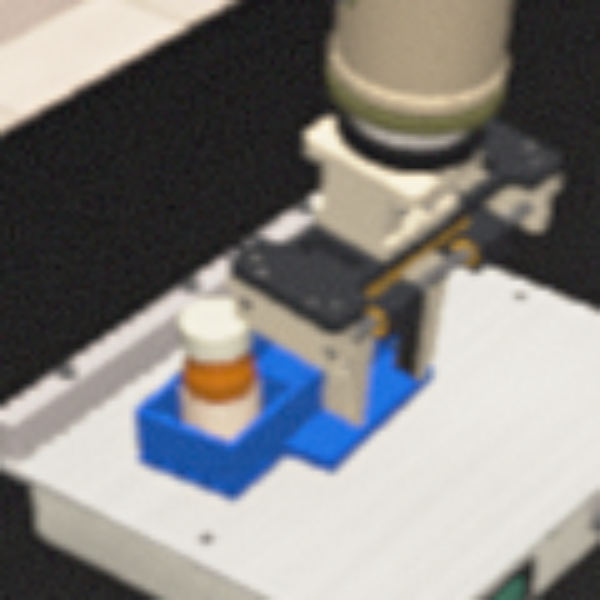

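Both fingers are over the ledge, short of the wall. I'll push gently towards the fence.

>>> drive_tool:
  increments:
    - [0.52,0.15,0,-0.1,0,0,0]
    - [0.52,0.3,0.01,-0.12,0,0,0]
    - [0.52,0.42,0.01,-0.12,0,0,0]
    - [0.52,0.54,0.02,-0.12,0,0,0]
    - [0.52,0.66,0.02,-0.12,0,0,0]
    - [0.52,0.78,0.03,-0.12,0,0,0]
    - [0.52,0.9,0.03,-0.12,0,0,0]
    - [0.52,1.02,0.03,-0.12,0,0,0]
    - [0.52,1.14,0.04,-0.12,0,0,0]
    - [0.52,1.26,0.04,-0.12,0,0,0]
    - [0.52,1.38,0.05,-0.12,0,0,0]
    - [0.52,1.5,0.05,-0.12,0,0,0]
    - [0.52,1.6,0.05,-0.12,0,0,0]
    - [0.52,1.6,0.05,-0.12,0,0,0]

```text
t: 17.08
tool_pos: [0.5662, 0.1134, 0.1056]
orientation: [-3.128, -0.052, -0.224]
force: [-4.2, -0.0, 2.8]
opening: 0.0447
```

```bash
cat > chk.py <<'E'
import sys
from h import *
n=sys.argv[1]
t=cam("top");cv2.imwrite(f"pics/{n}t.png",cv2.resize(t["image"][175:275,220:380],None,fx=5,fy=5)[:,:,::-1])
s=cam("side");cv2.imwrite(f"pics/{n}s.png",cv2.resize(s["image"][160:280,240:360],None,fx=5,fy=5)[:,:,::-1])
st=robot.read_state();print(st["t"],st["tool_pos"],st["force"],st["wrist_torque"],st["opening"])
im=t["image"].astype(int);R,B=im[...,0],im[...,2]
bl=((B>90)&(B>R*1.8)).astype(np.uint8)
P=[]
for u in range(240,345):
    r=np.where(bl[180:260,u])[0]
    if len(r)>1:
        P.append(np.r_[u,cast(t,u,180+r[0]-.5,.101)[:2]])
P=np.array(P)
for k in range(3):
    f=np.polyfit(P[:,2],P[:,1],1);e=P[:,1]-np.polyval(f,P[:,2]);P=P[abs(e)<max(.0012,1.5*e.std())]
print("far edge x at y=.12",np.polyval(f,.12),"yaw",-np.arctan(f[0]),len(P),P[:,2].min(),P[:,2].max())
E
python3 chk.py j
```

```text
17.1833 [0.5662053  0.11335211 0.10559585] [-4.70203637  1.37859199  2.78140889] [ 0.11673491  0.83443924 -0.0118184 ] 0.04433597321299087
far edge x at y=.12 0.6409483699710125 yaw 0.03110244454864773 29 0.02314664628589234 0.20886542955344758
```

View pics/jt.png

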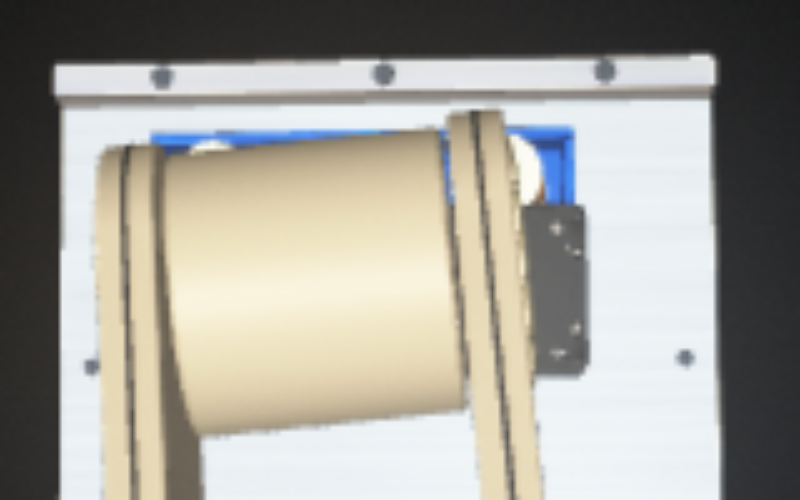

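View pics/js.png

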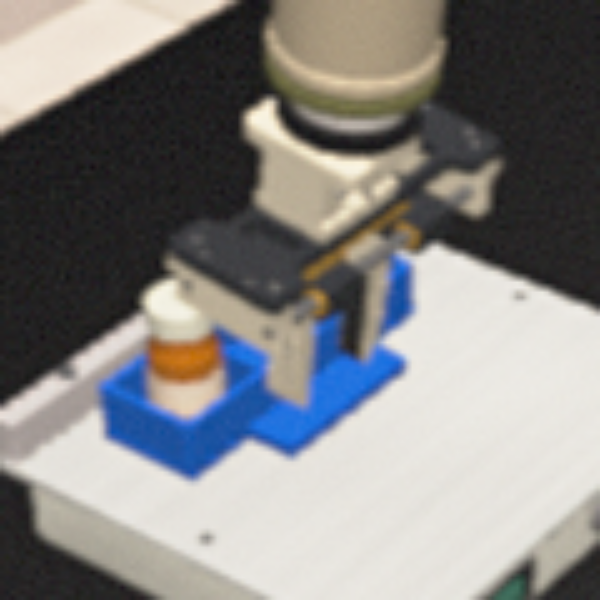

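The carrier has squared up: its yaw is 0.031 against the shaker's ~0.033, with both jars upright and about 21 mm left to the fence. I'll continue.

>>> drive_tool:
  increments:
    - [0.52,0.12,0,0,0,0,0]
    - [0.52,0.24,0.01,0,0,0,0]
    - [0.52,0.36,0.01,0,0,0,0]
    - [0.52,0.48,0.02,0,0,0,0]
    - [0.52,0.6,0.02,0,0,0,0]
    - [0.52,0.7,0.02,0,0,0,0]
    - [0.52,0.75,0.02,0,0,0,0]
    - [0.52,0.75,0.02,0,0,0,0]

```text
t: 17.85
tool_pos: [0.5849, 0.1137, 0.1056]
orientation: [-3.128, -0.052, -0.225]
force: [-4.5, -0.6, 2.9]
opening: 0.0445
```

>>> drive_tool:
  increments:
    - [0.52,0.05,0,0,0,0,0]
    - [0.52,0.1,0,0,0,0,0]
    - [0.52,0.15,0,0,0,0,0]
    - [0.52,0.15,0,0,0,0,0]

```text
t: 18.18
tool_pos: [0.5862, 0.1139, 0.1054]
orientation: [-3.129, -0.052, -0.216]
force: [-22.2, -0.7, 16.3]
opening: 0.0447
```

```bash
python3 chk.py k
```

```text
18.2833 [0.58618052 0.11388034 0.10543041] [-2.22980728e+01  1.30321816e-02  1.69391167e+01] [-0.12080569  3.47080195 -0.09657476] 0.04475519990854305
far edge x at y=.12 0.6627983326989813 yaw 0.016452948429111665 10 0.02567319185669975 0.04585904959458667
```

View pics/kt.png

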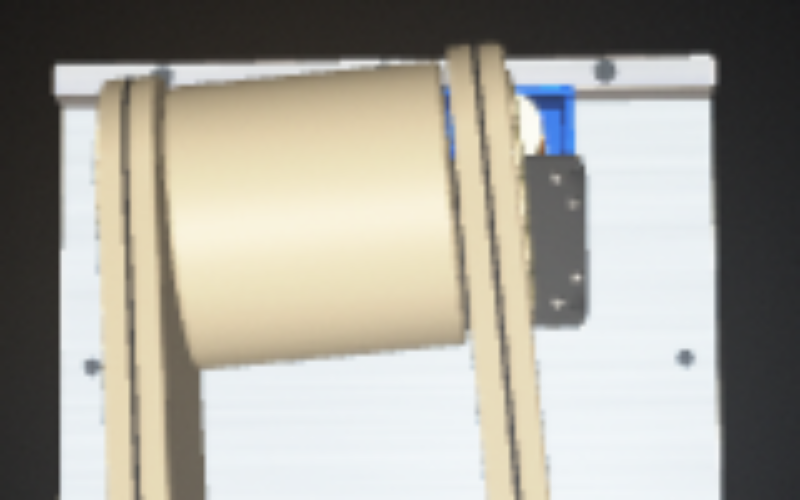

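View pics/ks.png

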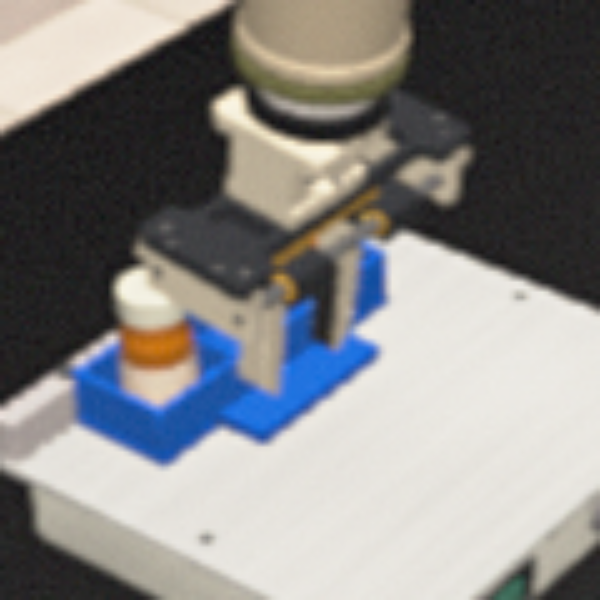

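The carrier is at the fence: far edge 0.6628 against the 0.662 expected, at 22 N forward and 17 N down. I'll ease forward pressure a little and lower the tips towards the ledge so the push is firmly diagonal.

>>> drive_tool:
  increments:
    - [0.52,-0.03,0,-0.05,0,0,0]
    - [0.52,-0.05,0,-0.1,0,0,0]
    - [0.52,-0.05,0,-0.15,0,0,0]
    - [0.52,-0.05,0,-0.15,0,0,0]

```text
t: 18.62
tool_pos: [0.586, 0.1138, 0.1016]
orientation: [-3.129, -0.052, -0.221]
force: [-14.2, -0.3, 9.6]
opening: 0.0445
```

>>> drive_tool:
  increments:
    - [0.52,0,0,-0.05,0,0,0]
    - [0.52,0,0,-0.08,0,0,0]
    - [0.52,0,0,-0.08,0,0,0]
    - [0.52,0,0,-0.08,0,0,0]

```text
t: 18.95
tool_pos: [0.5861, 0.1138, 0.1009]
orientation: [-3.129, -0.052, -0.221]
force: [-21.4, -0.3, 19.9]
opening: 0.0444
```

The tips are on the ledge now. I'll trim towards 15 N forward and 10–12 N down.

>>> drive_tool:
  increments:
    - [0.52,-0.02,0,0.04,0,0,0]
    - [0.52,-0.02,0,0.04,0,0,0]
    - [0.52,-0.02,0,0.04,0,0,0]
    - [0.52,-0.02,0,0.04,0,0,0]
    - [0.52,-0.02,0,0.04,0,0,0]
    - [0.52,-0.02,0,0.04,0,0,0]

```text
t: 19.45
tool_pos: [0.586, 0.1138, 0.101]
orientation: [-3.128, -0.052, -0.222]
force: [-11.8, -1.1, 10.3]
opening: 0.0447
```

```bash
python3 chk.py l
```

```text
19.55 [0.58593604 0.11384794 0.10102406] [-13.0408186   -0.87454386   9.79599326] [-0.0328781   2.09546792 -0.01772971] 0.04469741834242353
far edge x at y=.12 0.6627983326989813 yaw 0.016452948429111665 10 0.02567319185669975 0.04585904959458667
```

View pics/ls.png

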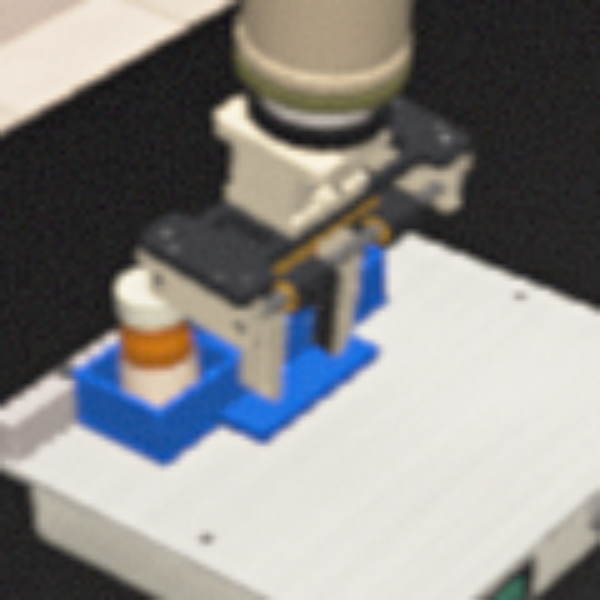

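View pics/lt.png

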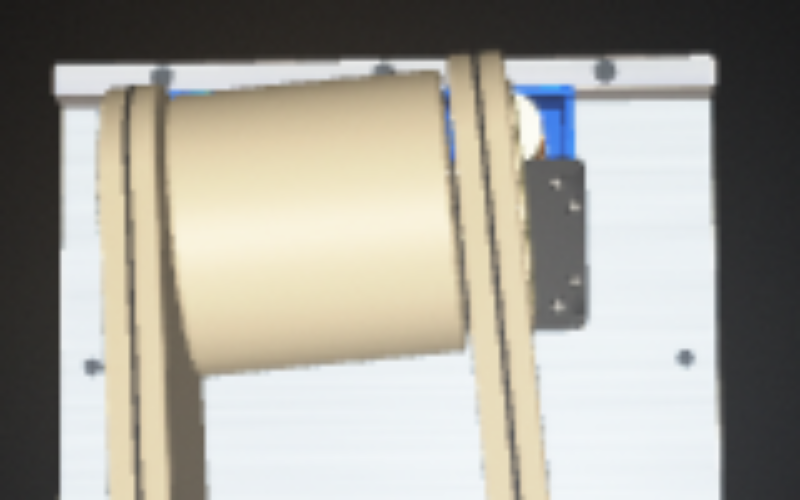

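>>> drive_tool:
  increments:
    - [0.52,0.02,0,-0.015,0,0,0]
    - [0.52,0.02,0,-0.015,0,0,0]
    - [0.52,0.02,0,-0.015,0,0,0]
    - [0.52,0.02,0,-0.015,0,0,0]
    - [0.52,0.02,0,-0.015,0,0,0]
    - [0.52,0.02,0,-0.015,0,0,0]
    - [0.52,0.02,0,-0.015,0,0,0]
    - [0.52,0.02,0,-0.015,0,0,0]

```text
t: 20.22
tool_pos: [0.5861, 0.1138, 0.101]
orientation: [-3.129, -0.052, -0.221]
force: [-17.5, -0.6, 14.8]
opening: 0.0447
```

The push is steady at about 17 N towards the fence and 15 N down. Nothing is moving and the jars are upright, so I'm handing in while holding it.

```bash
python3 - <<'E'
from h import *
st=robot.read_state();print(st["t"],st["force"],abs(st["dq"]).max())
print(robot.close_job())
E
```

```text
20.2167 [-17.45507409  -0.60618327  14.75909293] 0.0007132123448286242
the job is handed in; nothing more can be done
None
```

Both amber jars were set down in the two end cells of the carrier, with the middle cell left empty. I pushed the carrier square against the fence with two spread fingers on its ledge, then handed the job in while holding the push, at about 20 s of the 69 s allowed.

**Last checks:**
- **Push:** the last reading was about 17.5 N towards the fence and 14.8 N down, with the arm still. The down force is above the 10 N you named.
- **Carrier position:** its far edge measured at x = 0.663 m, against about 0.662 m expected at the fence. Before contact its yaw was 0.031 rad, against about 0.033 rad for the shaker.
- **Jars:** both were seen upright in their cells after release. In the last pictures they looked upright and clear of the fingers, though the arm hid most of the right-hand jar.

**Weak or disagreeing checks:**
- **Final yaw:** once the carrier was at the fence, the picture gave 0.016 rad. The arm hid most of the edge, leaving only 20 mm to measure, so I relied on the earlier yaw and both ends looking flush.
- **Bystanders:** I steered clear of the beaker, tip box and wash bottle but did not re-measure them at the end.

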